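Set the stock tags on the parts-bin board

ROBOT

A 6-joint arm with a two-finger parallel gripper is mounted at the origin on the work surface. World frame = base frame: x ahead of the robot, y to its left, z up, the work surface at z = 0. Lengths are in mm, angles in rad, forces in N, time in s.
With the tool pointing down it reaches from about 300 to 875 mm from the base axis. Payload 4.2 kg.
Tool frame: the origin (TCP) lies at the centre of the arm's flange, where the gripper is bolted on; the fingertips stand 173 mm ahead of it and the grasp point (between the pads) lies 155 mm ahead of it (arm.pinch_z is the distance from the TCP to the grasp point, in mm); z points along the fingers, y is the line along which they close (so a half turn about z gives the same grasp; the last joint's range is limited). The gripper opens to 85 mm and grips with 20 to 120 N. Pads are 22 mm wide; open, the fingers measure 114 mm over their backs; the gripper's body (76 mm by 85 mm) begins 54 mm behind the grasp point. The pads swing forward as they close: fully open they stand 13 mm farther back than shut.
Start: joints at [1.228, 0.32, 1.565, -0, 1.257, -0.02], TCP at [182.4, 545.301, 404.738] pointing down, gripper open.
Joint ranges: [-3.11, 3.11], [-0.84, 2.01], [0.21, 2.61], [-1.34, 4.49], [0.05, 2.63], [-2.56, 2.56]. Speed limits (rad/s): [2.57, 2.57, 3.14, 3.14, 3.14, 3.14].

INTERFACE

Orientations are given as a unit quaternion [x, y, z, w].
In Python, from rig import status, viewer, arm, models gives the robot as it stands.
- The arm moves only by the tool play_rows, never from a script. Its argument "commands" is a list of rows, each an object with "slide": the shift along the tool's x, y, z each as a share of 0.025 m, from -1 to 1, a list of three; "angular": the turn, a rotation vector about the tool's x, y, z each as a share of 60 degrees, from -1 to 1, a list of three; "jaw": the opening, from 0 (shut) to 1 (fully open). A call has 1 to 10 rows; each row shifts and turns the commanded pose from where the row before left it, along the tool's axes as they then stand; what a row does not reach is not made up. A row lasts 1/12 s, in which the tool goes at most 41.7 mm and 7.16 degrees, less where a joint would pass 70% of its speed; a pose out of reach is approached as far as the arm can. A call with a number of a shift or a turn outside -1 to 1 is refused whole. A call with a gripper value outside its range is refused whole. The fingers move at their own pace and stop on an object; "newtons" is the grip in N (left out, the last holds). Time passes only in rows, so rows that do not move let the fingers close. It gives the time, the measured TCP pose, the force, the opening and the grip force at its end, in the units of the state.
- status.get_obs(): the state, without advancing time (a new reading comes with each control period).
- viewer.get_image(name): name is "side" or "top"; returns the picture (420x560x3 uint8, red, green, blue); there is no depth.
- viewer.get_calibration(name): a dict with "fx", "fy", "cx", "cy" (pixels), "world_from_camera" (4x4, takes a point from camera to world coordinates). Camera axes: x right, y down, z forward; pixel columns grow to the right and rows downward; lengths in mm; the calibration is good to about 2 mm. A picture is of the moment at which its call begins. get_calibration takes no time and is no camera call.
- arm.close_job(): hands the job in; it is judged then, once.
Trained networks look in the newest picture that a camera, given by its name, has taken for a name from the list of things; names that differ only in an ending like _2 or _b are one class to them, and where a whole thing is asked for, a point or a joint stands for the part that bears it (a point fixed in the world has none). Each returns a list of dicts, best first, with "p" (0 to 1); they miss things now and then, are a little off and sometimes report something else, mostly with a low value. They report only what shows in the picture. A call takes as long as a camera call. They do not tell look-alikes from the thing itself.
- models.boxes_of(camera, label): "at" ([x, y, z] in mm, in world coordinates, good to about 4 mm: the middle of the surface that is visible of it).
- models.place_of(camera, label): "at" ([x, y, z] in mm, in world coordinates, good to about 4 mm: a listed point, or the origin of a listed thing).
The state is a dict: "time_s": time; "joint_pos": joint angles; "qvel": joint speeds; "effort": joint torques, N m; "eef_pos": TCP position; "tool_rot": TCP orientation; "ft_force": force on the tool from outside, world axes, zero at the start; "ft_torque": the same for the moment, N m; "gripper_width": opening from 0.0 (shut) to 1.0 (fully open); "gripper_force": force on a finger pad.
Only numpy, scipy, OpenCV 4.12 (cv2) and the standard library are available. Lean on these libraries where they do the work, as an engineer would, in place of code of your own. Each camera call takes 0.05 s, during which the arm holds its last target. There are 200 camera calls.

TASK

Push over the hinged tags on the stock board with the fingertips so that only the full bins show a green face: the tag in front of every full bin leans well over with its green face up, and the tag in front of a bin that is empty or has just a piece left in it leans well over with its red face up. Do not pick up or shift the bins, or any of the other loose things on and around the board.

Things in the scene. Friction and masses are not known exactly. Their poses are not given: they have to be found in the camera images.
- board: plywood stock board, 260 x 540 x 12, lying flat and fixed on the bench; origin at the centre of its underside, x from the tags' row to the bins' row (away from the robot), y along the rows to the left. Four lanes 130 apart along y: in each lane one tag stands at board x = -60 and the bin it belongs to stands behind it at about board x = +60 (120 from tag to bin), joined by a white painted line
- tag_a: fixed dark steel hinge stand of one status tag (74 x 36, cheeks 26 high, 5 thick, at both ends of the hinge), on the board's top; origin at the centre of its underside, axes as the board's. The hinge line runs along its x, 22 above the origin (34 above the bench). Any tag stand may be in any lane
- flap_a (a joint): lean of the plastic tag hinged on tag_a (rad): 0 upright, stops at +0.85 and -0.85. Positive: leans to the left (board +y), its green face up; negative: leans to the right (-y), its red face up. The tag is a plate 50 wide along the hinge, 6 thick, its free edge 50 from the hinge line. The hinge is lightly stiff (0.015 N m): the tag stays where it is left. A hard sideways push on a leaning tag's edge can bind, so carry the edge up and over in an arc
- edge_a (a point): middle of the free edge of the tag on tag_a, 50 from its hinge line (84 above the bench when upright, 67 when against a stop)
- tag_b: fixed dark steel hinge stand of one status tag (74 x 36, cheeks 26 high, 5 thick, at both ends of the hinge), on the board's top; origin at the centre of its underside, axes as the board's. The hinge line runs along its x, 22 above the origin (34 above the bench). Any tag stand may be in any lane
- flap_b (a joint): lean of the plastic tag hinged on tag_b (rad): 0 upright, stops at +0.85 and -0.85. Positive: leans to the left (board +y), its green face up; negative: leans to the right (-y), its red face up. The tag is a plate 50 wide along the hinge, 6 thick, its free edge 50 from the hinge line. The hinge is lightly stiff (0.015 N m): the tag stays where it is left. A hard sideways push on a leaning tag's edge can bind, so carry the edge up and over in an arc
- edge_b (a point): middle of the free edge of the tag on tag_b, 50 from its hinge line (84 above the bench when upright, 67 when against a stop)
- tag_c: fixed dark steel hinge stand of one status tag (74 x 36, cheeks 26 high, 5 thick, at both ends of the hinge), on the board's top; origin at the centre of its underside, axes as the board's. The hinge line runs along its x, 22 above the origin (34 above the bench). Any tag stand may be in any lane
- flap_c (a joint): lean of the plastic tag hinged on tag_c (rad): 0 upright, stops at +0.85 and -0.85. Positive: leans to the left (board +y), its green face up; negative: leans to the right (-y), its red face up. The tag is a plate 50 wide along the hinge, 6 thick, its free edge 50 from the hinge line. The hinge is lightly stiff (0.015 N m): the tag stays where it is left. A hard sideways push on a leaning tag's edge can bind, so carry the edge up and over in an arc
- edge_c (a point): middle of the free edge of the tag on tag_c, 50 from its hinge line (84 above the bench when upright, 67 when against a stop)
- tag_d: fixed dark steel hinge stand of one status tag (74 x 36, cheeks 26 high, 5 thick, at both ends of the hinge), on the board's top; origin at the centre of its underside, axes as the board's. The hinge line runs along its x, 22 above the origin (34 above the bench). Any tag stand may be in any lane
- flap_d (a joint): lean of the plastic tag hinged on tag_d (rad): 0 upright, stops at +0.85 and -0.85. Positive: leans to the left (board +y), its green face up; negative: leans to the right (-y), its red face up. The tag is a plate 50 wide along the hinge, 6 thick, its free edge 50 from the hinge line. The hinge is lightly stiff (0.015 N m): the tag stays where it is left. A hard sideways push on a leaning tag's edge can bind, so carry the edge up and over in an arc
- edge_d (a point): middle of the free edge of the tag on tag_d, 50 from its hinge line (84 above the bench when upright, 67 when against a stop)
- bin_dowels: loose blue open bin 100 x 86 x 58 high, front 26 high, heaped to the rim with pale wooden dowels: FULL; stands on the board, origin at the centre of its underside, front to -x. Any bin may be in any lane
- bin_knobs: loose blue open bin 100 x 86 x 58 high, front 26 high, heaped to the rim with dark round wooden knobs: FULL; stands on the board, origin at the centre of its underside, front to -x. Any bin may be in any lane
- bin_bolts: loose blue open bin 100 x 86 x 58 high, front 26 high, heaped to the rim with steel bolts: FULL; stands on the board, origin at the centre of its underside, front to -x. Any bin may be in any lane
- bin_empty: loose blue open bin 100 x 86 x 58 high, front 26 high, nearly bare, one short dowel on its floor: NOT full; stands on the board, origin at the centre of its underside, front to -x. Any bin may be in any lane
- handle_1: loose dark turned wooden handle, 26 across, 67 high, standing between two bins; origin under its centre
- handle_2: loose pale turned wooden handle, 26 across, 67 high, standing between two bins; origin under its centre
- glue: loose white glue bottle, 60 across, 160 high, left of the board; origin under its centre
- mug: loose white mug, 80 across, 90 high, left of the board; origin under its centre
- hammer: loose hammer lying right of the board; origin at its underside
- screwdriver: loose screwdriver lying right of the board; origin at its underside
- plane: loose blue hand plane, 220 x 60 x 95 high, behind the board; origin under its centre
Mind the look-alikes: they are no part of the job. Leave any pink, turquoise or yellow look-alike of the bin_bolts alone.

How it is judged (in metres and radians):
At the end, for the whole second after the job is handed in: Every tag in front of a full bin leans left past 0.65 rad (green up), the tag in front of the nearly bare bin leans right past 0.65 rad (red up), all tags at rest, every bin within 20 mm of where it stood ((((horizontal distance between tag_a and bin_dowels below 0.15 m or horizontal distance between tag_a and bin_knobs below 0.15 m or horizontal distance between tag_a and bin_bolts below 0.15 m) and value of joint flap_a above 0.65 rad) or (horizontal distance between tag_a and bin_empty below 0.15 m and value of joint flap_a below -0.65 rad)) and velocity of joint flap_a between -0.1 and 0.1 rad/s and (((horizontal distance between tag_b and bin_dowels below 0.15 m or horizontal distance between tag_b and bin_knobs below 0.15 m or horizontal distance between tag_b and bin_bolts below 0.15 m) and value of joint flap_b above 0.65 rad) or (horizontal distance between tag_b and bin_empty below 0.15 m and value of joint flap_b below -0.65 rad)) and velocity of joint flap_b between -0.1 and 0.1 rad/s and (((horizontal distance between tag_c and bin_dowels below 0.15 m or horizontal distance between tag_c and bin_knobs below 0.15 m or horizontal distance between tag_c and bin_bolts below 0.15 m) and value of joint flap_c above 0.65 rad) or (horizontal distance between tag_c and bin_empty below 0.15 m and value of joint flap_c below -0.65 rad)) and velocity of joint flap_c between -0.1 and 0.1 rad/s and (((horizontal distance between tag_d and bin_dowels below 0.15 m or horizontal distance between tag_d and bin_knobs below 0.15 m or horizontal distance between tag_d and bin_bolts below 0.15 m) and value of joint flap_d above 0.65 rad) or (horizontal distance between tag_d and bin_empty below 0.15 m and value of joint flap_d below -0.65 rad)) and velocity of joint flap_d between -0.1 and 0.1 rad/s and distance of each of bin_dowels, bin_knobs, bin_bolts, bin_empty from where it was at the start of the episode below 0.02 m); the robot touches nothing.
It fails at once if a bin is lifted, or pushed more than 20 mm from its place (distance of any of bin_dowels, bin_knobs, bin_bolts, bin_empty from where it was at the start of the episode above 0.02 m).
It fails at once if a bystander (handle, glue, mug, hammer, screwdriver, plane) is lifted, or pushed more than 25 mm from its place (distance of any of handle_1, handle_2, glue, mug, hammer, screwdriver, plane from where it was at the start of the episode above 0.025 m).
It fails at once if a tag is pinched (gripped by both its faces) instead of pushed ((contact force between the fingers and flap_a_c0 above 2 N and contact force between the fingers and flap_a_c1 above 2 N) or (contact force between the fingers and flap_b_c0 above 2 N and contact force between the fingers and flap_b_c1 above 2 N) or (contact force between the fingers and flap_c_c0 above 2 N and contact force between the fingers and flap_c_c1 above 2 N) or (contact force between the fingers and flap_d_c0 above 2 N and contact force between the fingers and flap_d_c1 above 2 N)).
It also fails if it takes over 64 s, if anything falls off the work surface, if the arm or the gripper's body presses on something with over 40 N, if the wrist force passes 120 N, or if a joint passes its speed limit or range.

## Working session

There is one attempt and no reset: what is moved stays moved. The work goes in short steps, Python scripts to look and compute and a tool call to move; the robot and the scene stay as the last step left them, time stands still between calls to the robot, and variables do not carry over. Pictures are saved under pics/ and viewed, at most 10 in all, crops included, and the job is handed in when it is done.

Besides the shell and the picture viewer there is one more tool, called as name([rows], argument=value, ...), one row to a line, values as JSON. play_rows: Moves the arm, as the interface text tells. Its arguments: {"type":"object","properties":{"commands":{"type":"array"},"newtons":{"type":"number"}},"required":["commands"]}

```bash
mkdir -p pics; python3 - <<'E'
from rig import status, viewer, arm, models
import cv2,numpy as np
for n in("top","side"):
    cv2.imwrite(f"pics/{n}0.png",cv2.resize(viewer.get_image(n)[:,:,::-1],(800,600)))
    c=viewer.get_calibration(n);print(n,c["fx"],c["cx"],c["cy"],np.round(c["world_from_camera"],3).tolist())
    for l in("tag_a","edge_a","bin_empty","bin_bolts","bin_knobs","bin_dowels","board"):
        print(l,[(round(d["p"],2),np.round(d["at"]).tolist()) for d in models.place_of(n,l)])
o=status.get_obs();print(o)
E
```

```text
top 538.5933116446611 283.4550322888725 208.33313664666588 [[0.005, -0.988, 0.157, 322.74], [-1.0, -0.007, -0.008, 3.55], [0.009, -0.157, -0.988, 1519.013], [0.0, 0.0, 0.0, 1.0]]
tag_a [(0.94, [462.0, -126.0, 12.0]), (0.94, [509.0, 126.0, 13.0]), (0.85, [486.0, 3.0, 11.0]), (0.75, [532.0, 255.0, 11.0]), (0.43, [604.0, -21.0, 11.0]), (0.37, [596.0, 492.0, 2.0])]
edge_a [(0.84, [469.0, -95.0, 70.0]), (0.69, [478.0, -34.0, 74.0]), (0.6, [525.0, 221.0, 71.0]), (0.51, [500.0, 94.0, 72.0])]
bin_empty [(0.92, [649.0, 236.0, 15.0])]
bin_bolts [(0.86, [532.0, -322.0, -1.0]), (0.85, [710.0, -276.0, 2.0]), (0.68, [578.0, -150.0, 9.0]), (0.61, [322.0, -281.0, 1.0])]
bin_knobs [(0.73, [627.0, 108.0, 12.0]), (0.73, [596.0, 488.0, 1.0])]
bin_dowels [(0.91, [600.0, -22.0, 12.0])]
board [(0.62, [553.0, 57.0, 3.0]), (0.37, [489.0, -1.0, 8.0]), (0.26, [509.0, 126.0, 12.0])]
side 450.987823299281 282.9958647570996 213.66629416323514 [[-0.91, -0.22, 0.351, -6.541], [-0.414, 0.508, -0.755, 1165.957], [-0.012, -0.833, -0.553, 958.944], [0.0, 0.0, 0.0, 1.0]]
tag_a [(0.79, [508.0, 124.0, 15.0]), (0.66, [530.
[... 459 characters left out ...]
pos': array([ 1.22800002e+00,  3.19556044e-01,  1.56449380e+00, -2.18700100e-05,
        1.25739614e+00, -1.99942661e-02]), 'qvel': array([ 4.64708937e-04,  1.90829686e-04, -9.61510112e-04,  5.61775445e-04,
       -1.85946054e-05, -6.53009600e-04]), 'effort': array([-8.27400199e-04, -4.15369141e+01, -2.34399784e+01,  3.61114667e-05,
        2.91056622e-04, -2.71381356e-05]), 'eef_pos': array([182.39971476, 545.29126432, 404.7656252 ]), 'tool_rot': array([1.60697851e-01, 9.87003645e-01, 7.02581645e-05, 2.34622878e-05]), 'ft_force': array([ 0.6240722 ,  0.02016874, -0.30295715]), 'ft_torque': array([0.01886972, 0.05217243, 0.02324257]), 'gripper_force': 0.0, 'gripper_width': 1.000628908465134}
```

View pics/top0.png

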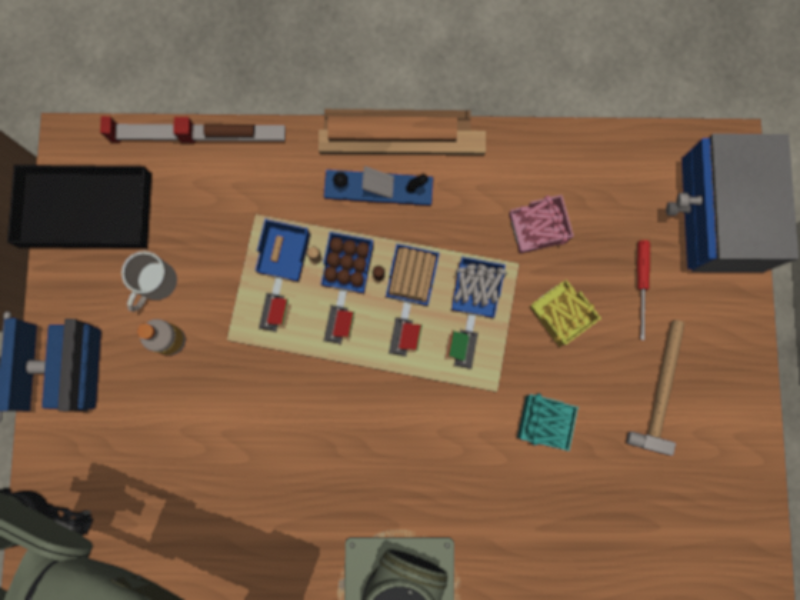

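View pics/side0.png

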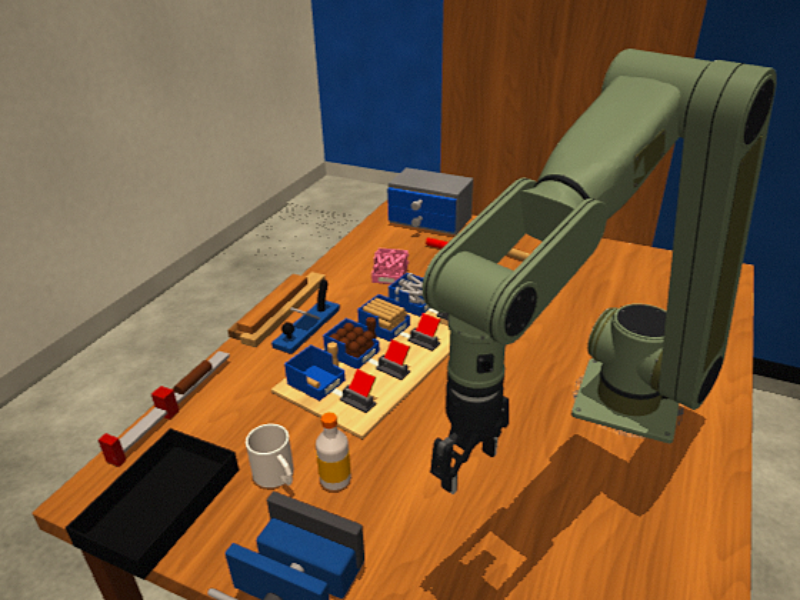

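The board runs left to right at about (240,280)–(510,325) in the top picture.

- **Bins:** empty at (283,250), knobs at (348,262), dowels at (413,273), bolts at (479,287).
- **Tags:** red, red, red and green, at (275,312), (341,323), (408,337) and (460,347).
- **bin_bolts candidates:** blue (479,287) on the board, pink (541,223), yellow (566,313) and turquoise (548,421). Only the blue one fits, because it is blue and stands in a lane.

The knobs and dowels tags need to be turned to green. I'll confirm this in a crop while turning the tool in line with the board.

```bash
cat > h.py <<'E'
import numpy as np
from rig import status
from scipy.spatial.transform import Rotation as R
m=np.array([497.6,63.9]); yaw=np.arctan2(-.1719,.985)
by=np.array([-np.sin(yaw),np.cos(yaw)]); bx=np.array([np.cos(yaw),np.sin(yaw)])
lane=[None,195,65,-65,-195]
def rep(l):
    o=status.get_obs(); p=o["eef_pos"]; r=R.from_quat(o["tool_rot"]).as_matrix()
    d=p[:2]-m
    print("t",o["time_s"],"u rel lane",round(d@by-lane[l],1),"bx",round(d@bx,1),"tip h",round(p[2]-173,1),"yaw err deg",round(np.degrees(np.arctan2(r[1,0],r[0,0])-np.arctan2(by[1],by[0])),2),"down",np.round(r[:,2],3),"jaw",o["gripper_width"],"F",np.round(o["ft_force"],1))
E
python3 - <<'E'
import cv2
from rig import viewer
im=viewer.get_image("top")[140:280,155:370,::-1]
cv2.imwrite("pics/crop1.png",cv2.resize(im,None,fx=3.6,fy=3.6,interpolation=cv2.INTER_CUBIC))
from h import rep;rep(3)
E
```

```text
t 0.85 u rel lane 485.1 bx -393.3 tip h 231.7 yaw err deg 81.4 down [ 0.  0. -1.] jaw 0.9990588021772009 F [0.2 0.3 0.7]
```

View pics/crop1.png

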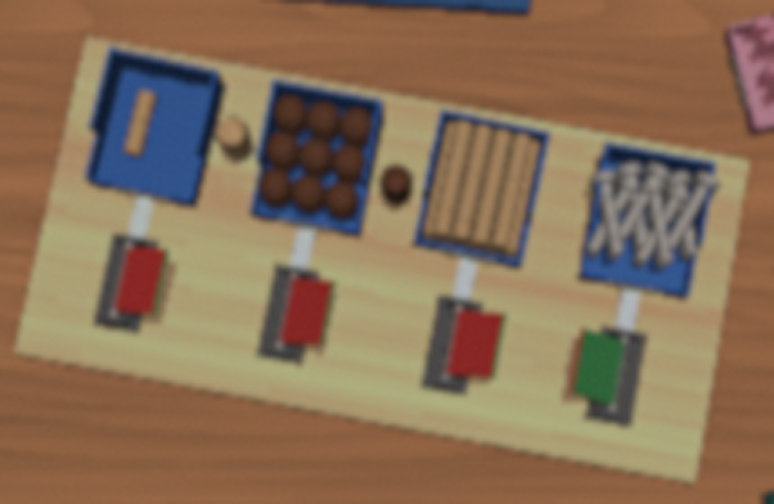

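play_rows([
  {"slide":[0,0,0],"angular":[0,0,0.113],"jaw":0},
  {"slide":[0,0,0],"angular":[0,0,0.113],"jaw":0},
  {"slide":[0,0,0],"angular":[0,0,0.113],"jaw":0},
  {"slide":[0,0,0],"angular":[0,0,0.113],"jaw":0},
  {"slide":[0,0,0],"angular":[0,0,0.113],"jaw":0},
  {"slide":[0,0,0],"angular":[0,0,0.113],"jaw":0},
  {"slide":[0,0,0],"angular":[0,0,0.113],"jaw":0},
  {"slide":[0,0,0],"angular":[0,0,0.113],"jaw":0},
  {"slide":[0,0,0],"angular":[0,0,0.113],"jaw":0},
  {"slide":[0,0,0],"angular":[0,0,0.113],"jaw":0},
])

```text
time_s: 1.68
eef_pos: [182.4, 545.3, 404.8]
tool_rot: [0.686, 0.728, 0.0, -0.0]
ft_force: [0.1, -0.4, -0.5]
gripper_width: 0.0
gripper_force: 0.0
```

play_rows([
  {"slide":[0,0,0],"angular":[0,0,0.113],"jaw":0},
  {"slide":[0,0,0],"angular":[0,0,0.113],"jaw":0},
  {"slide":[0,0,0],"angular":[0,0,0],"jaw":0},
])

```text
time_s: 1.93
eef_pos: [182.4, 545.3, 404.7]
tool_rot: [0.766, 0.643, 0.0, -0.0]
ft_force: [0.1, 0.2, 1.0]
gripper_width: 0.006
gripper_force: 0.0
```

```bash
python3 -c "
from h import rep;rep(3)"
```

```text
t 1.9333 u rel lane 485.0 bx -393.3 tip h 231.7 yaw err deg -0.06 down [ 0.  0. -1.] jaw 0.006334759811954065 F [0.1 0.2 1. ]
```

The crop confirms it: empty at (155,125) has red, knobs at (318,157) red, dowels at (480,190) red, and blue bolts at (647,222) green. Next I move over to the right of the dowels tag.

play_rows([
  {"slide":[-1,0.72,0],"angular":[0,0,0],"jaw":0},
  {"slide":[-1,0.72,0],"angular":[0,0,0],"jaw":0},
  {"slide":[-1,0.72,0],"angular":[0,0,0],"jaw":0},
  {"slide":[-1,0.72,0],"angular":[0,0,0],"jaw":0},
  {"slide":[-1,0.72,0],"angular":[0,0,0],"jaw":0},
  {"slide":[-1,0.72,0],"angular":[0,0,0],"jaw":0},
  {"slide":[-1,0.72,0],"angular":[0,0,0],"jaw":0},
  {"slide":[-1,0.72,0],"angular":[0,0,0],"jaw":0},
  {"slide":[-1,0.72,0],"angular":[0,0,0],"jaw":0},
  {"slide":[-1,0.72,0],"angular":[0,0,0],"jaw":0},
])

```text
time_s: 2.77
eef_pos: [317.2, 266.8, 404.9]
tool_rot: [0.764, 0.645, 0.0, 0.0]
ft_force: [1.0, -0.3, 0.7]
gripper_width: -0.002
gripper_force: 0.0
```

play_rows([
  {"slide":[-1,0.72,0],"angular":[0,0,0],"jaw":0},
  {"slide":[-1,0.72,0],"angular":[0,0,0],"jaw":0},
  {"slide":[-1,0.72,0],"angular":[0,0,0],"jaw":0},
  {"slide":[-1,0.72,0],"angular":[0,0,0],"jaw":0},
  {"slide":[-1,0.72,0],"angular":[0,0,0],"jaw":0},
  {"slide":[-1,0.72,0],"angular":[0,0,0],"jaw":0},
  {"slide":[-1,0.72,0],"angular":[0,0,0],"jaw":0},
  {"slide":[-1,0.72,0],"angular":[0,0,0],"jaw":0},
  {"slide":[-1,0.72,0],"angular":[0,0,0],"jaw":0},
  {"slide":[-1,0.72,0],"angular":[0,0,0],"jaw":0},
])

```text
time_s: 3.6
eef_pos: [451.8, -10.5, 404.9]
tool_rot: [0.764, 0.645, 0.0, 0.0]
ft_force: [0.7, -0.4, -0.1]
gripper_width: 0.0
gripper_force: 0.0
```

play_rows([
  {"slide":[-0.9,0.66,0],"angular":[0,0,0],"jaw":0},
  {"slide":[-0.9,0.66,0],"angular":[0,0,0],"jaw":0},
  {"slide":[0,0,0],"angular":[0,0,0],"jaw":0},
  {"slide":[0,0,0],"angular":[0,0,0],"jaw":0},
])

```text
time_s: 3.93
eef_pos: [476.7, -59.9, 404.5]
tool_rot: [0.765, 0.644, -0.0, -0.0]
ft_force: [-0.9, 0.9, -0.4]
gripper_width: -0.002
gripper_force: 0.0
```

```bash
python3 -c "
from h import rep;rep(3)"
```

```text
t 3.9333 u rel lane -60.6 bx 0.7 tip h 231.5 yaw err deg 0.04 down [-0.  0. -1.] jaw -0.0017801099960433726 F [-0.9  0.9 -0.4]
```

play_rows([
  {"slide":[-0.12,0,0.8],"angular":[0,0,0],"jaw":0},
  {"slide":[0,0,0.8],"angular":[0,0,0],"jaw":0},
  {"slide":[0,0,0.8],"angular":[0,0,0],"jaw":0},
  {"slide":[0,0,0.8],"angular":[0,0,0],"jaw":0},
  {"slide":[0,0,0.8],"angular":[0,0,0],"jaw":0},
  {"slide":[0,0,0.8],"angular":[0,0,0],"jaw":0},
  {"slide":[0,0,0.8],"angular":[0,0,0],"jaw":0},
  {"slide":[0,0,0],"angular":[0,0,0],"jaw":0},
])

```text
time_s: 4.6
eef_pos: [474.0, -60.6, 261.8]
tool_rot: [0.764, 0.645, -0.002, -0.003]
ft_force: [-0.0, -0.5, -0.6]
gripper_width: 0.001
gripper_force: 0.0
```

```bash
python3 - <<'E'
from h import rep;rep(3)
from rig import viewer
import cv2
a=viewer.get_image("top")[160:290,190:370,::-1];b=viewer.get_image("side")[150:280,180:360,::-1]
import numpy as np
cv2.imwrite("pics/c2.png",cv2.resize(np.vstack([a,b]),None,fx=2.3,fy=2.3,interpolation=cv2.INTER_CUBIC))
E
```

```text
t 4.6 u rel lane -61.7 bx -1.9 tip h 88.8 yaw err deg 0.21 down [-0.008  0.002 -1.   ] jaw 0.001164751073700175 F [-0.  -0.5 -0.6]
```

View pics/c2.png

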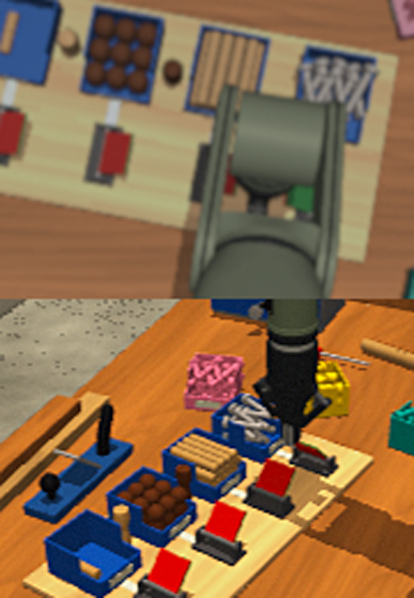

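The side view shows the closed fingertips between the dowels and bolts tags, at crop (290,435), clear of both. I'll lower beside the dowels tag and make contact.

play_rows([
  {"slide":[0,0,0.5],"angular":[0,0,0],"jaw":0},
  {"slide":[0,0,0.5],"angular":[0,0,0],"jaw":0},
  {"slide":[0,0,0.5],"angular":[0,0,0],"jaw":0},
  {"slide":[0,0,0],"angular":[0,0,0],"jaw":0},
  {"slide":[0.22,0,0],"angular":[0,0,0],"jaw":0},
  {"slide":[0.22,0,0],"angular":[0,0,0],"jaw":0},
  {"slide":[0,0,0],"angular":[0,0,0],"jaw":0},
])

```text
time_s: 5.28
eef_pos: [478.3, -50.1, 228.5]
tool_rot: [0.765, 0.644, 0.001, 0.001]
ft_force: [-1.0, -0.3, -0.8]
gripper_width: -0.003
gripper_force: 0.0
```

```bash
python3 -c "
from h import rep;rep(3)"
```

```text
t 5.2833 u rel lane -50.6 bx 0.6 tip h 55.5 yaw err deg 0.1 down [ 0.003  0.    -1.   ] jaw -0.00278058991839132 F [-1.  -0.3 -0.8]
```

play_rows([
  {"slide":[0,0,0.1],"angular":[0,0,0],"jaw":0},
  {"slide":[0.18,0,-0.16],"angular":[0,0,0],"jaw":0},
  {"slide":[0.18,0,-0.16],"angular":[0,0,0],"jaw":0},
  {"slide":[0.22,0,-0.14],"angular":[0,0,0],"jaw":0},
  {"slide":[0.22,0,-0.14],"angular":[0,0,0],"jaw":0},
  {"slide":[0.24,0,-0.08],"angular":[0,0,0],"jaw":0},
  {"slide":[0.24,0,-0.08],"angular":[0,0,0],"jaw":0},
])

```text
time_s: 5.87
eef_pos: [483.4, -18.8, 244.2]
tool_rot: [0.765, 0.644, 0.0, 0.0]
ft_force: [0.1, 0.6, -0.7]
gripper_width: 0.002
gripper_force: 0.2
```

play_rows([
  {"slide":[0.22,0,-0.08],"angular":[0,0,0],"jaw":0},
  {"slide":[0.22,0,-0.08],"angular":[0,0,0],"jaw":0},
  {"slide":[0.2,0,0.04],"angular":[0,0,0],"jaw":0},
  {"slide":[0.2,0,0.04],"angular":[0,0,0],"jaw":0},
  {"slide":[0.19,0,0.1],"angular":[0,0,0],"jaw":0},
  {"slide":[0.19,0,0.1],"angular":[0,0,0],"jaw":0},
  {"slide":[0.14,0,0.1],"angular":[0,0,0],"jaw":0},
  {"slide":[0.14,0,0.1],"angular":[0,0,0],"jaw":0},
  {"slide":[0,0,0],"angular":[0,0,0],"jaw":0},
])

```text
time_s: 6.62
eef_pos: [489.5, 18.0, 235.0]
tool_rot: [0.765, 0.644, -0.0, -0.001]
ft_force: [-0.0, -0.1, -0.1]
gripper_width: -0.005
gripper_force: 0.0
```

```bash
python3 - <<'E'
from h import rep;rep(3)
from rig import viewer,models
import cv2,numpy as np
a=viewer.get_image("top")[160:290,170:350,::-1];b=viewer.get_image("side")[150:280,180:360,::-1]
cv2.imwrite("pics/c3.png",cv2.resize(np.vstack([a,b]),None,fx=2.3,fy=2.3,interpolation=cv2.INTER_CUBIC))
print([(round(d["p"],2),np.round(d["at"]).tolist()) for d in models.place_of("side","edge_a")])
E
```

```text
t 6.6167 u rel lane 18.3 bx -0.1 tip h 62.0 yaw err deg 0.07 down [-0.001  0.    -1.   ] jaw -0.004560908750588532 F [-0.  -0.1 -0.1]
[(0.61, [495.0, 40.0, 66.0]), (0.52, [526.0, 227.0, 74.0]), (0.52, [500.0, 96.0, 72.0]), (0.46, [467.0, -92.0, 71.0]), (0.25, [602.0, -21.0, 8.0])]
```

View pics/c3.png

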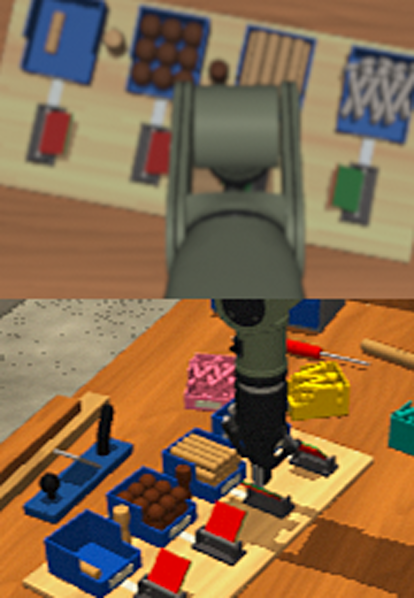

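The dowels tag now leans fully left: its edge is at (495,40,66), and in the side crop it lies over at (265,495). I'll repeat the move for the knobs tag.

play_rows([
  {"slide":[0,0,-0.5],"angular":[0,0,0],"jaw":0},
  {"slide":[0,0,-0.8],"angular":[0,0,0],"jaw":0},
  {"slide":[0,0,-0.8],"angular":[0,0,0],"jaw":0},
  {"slide":[0.7,0,0],"angular":[0,0,0],"jaw":0},
  {"slide":[0.7,0,0],"angular":[0,0,0],"jaw":0},
  {"slide":[0.6,0,0],"angular":[0,0,0],"jaw":0},
  {"slide":[0,0,0],"angular":[0,0,0],"jaw":0},
  {"slide":[0,0,0],"angular":[0,0,0],"jaw":0},
])

```text
time_s: 7.43
eef_pos: [498.1, 66.9, 288.2]
tool_rot: [0.765, 0.644, -0.0, 0.0]
ft_force: [0.0, 0.4, -0.2]
gripper_width: 0.001
gripper_force: 0.0
```

```bash
python3 -c "
from h import rep;rep(2)"
```

```text
t 7.4333 u rel lane -62.0 bx -0.1 tip h 115.2 yaw err deg 0.12 down [-0. -0. -1.] jaw 0.0007108415837393026 F [ 0.   0.4 -0.2]
```

play_rows([
  {"slide":[0,0,0.5],"angular":[0,0,0],"jaw":0},
  {"slide":[0,0,0.5],"angular":[0,0,0],"jaw":0},
  {"slide":[0,0,0.5],"angular":[0,0,0],"jaw":0},
  {"slide":[0,0,0.5],"angular":[0,0,0],"jaw":0},
  {"slide":[0,0,0.5],"angular":[0,0,0],"jaw":0},
  {"slide":[0,0,0],"angular":[0,0,0],"jaw":0},
  {"slide":[0.22,0,0],"angular":[0,0,0],"jaw":0},
  {"slide":[0.22,0,0],"angular":[0,0,0],"jaw":0},
  {"slide":[0,0,0],"angular":[0,0,0],"jaw":0},
])

```text
time_s: 8.18
eef_pos: [500.7, 78.2, 226.6]
tool_rot: [0.765, 0.644, 0.001, 0.0]
ft_force: [0.6, -0.2, 0.6]
gripper_width: 0.001
gripper_force: 0.0
```

```bash
python3 -c "
from h import rep;rep(2)"
```

```text
t 8.1833 u rel lane -50.4 bx 0.6 tip h 53.6 yaw err deg 0.07 down [ 0.002  0.001 -1.   ] jaw 0.0006410788264077113 F [ 0.6 -0.2  0.6]
```

play_rows([
  {"slide":[0.18,0,-0.16],"angular":[0,0,0],"jaw":0},
  {"slide":[0.18,0,-0.16],"angular":[0,0,0],"jaw":0},
  {"slide":[0.22,0,-0.14],"angular":[0,0,0],"jaw":0},
  {"slide":[0.22,0,-0.14],"angular":[0,0,0],"jaw":0},
  {"slide":[0.24,0,-0.08],"angular":[0,0,0],"jaw":0},
  {"slide":[0.24,0,-0.08],"angular":[0,0,0],"jaw":0},
])

```text
time_s: 8.68
eef_pos: [505.7, 109.8, 245.3]
tool_rot: [0.765, 0.644, 0.0, 0.0]
ft_force: [-0.5, 0.2, -0.7]
gripper_width: -0.005
gripper_force: 0.2
```

play_rows([
  {"slide":[0.22,0,-0.08],"angular":[0,0,0],"jaw":0},
  {"slide":[0.22,0,-0.08],"angular":[0,0,0],"jaw":0},
  {"slide":[0.2,0,0.04],"angular":[0,0,0],"jaw":0},
  {"slide":[0.2,0,0.04],"angular":[0,0,0],"jaw":0},
  {"slide":[0.19,0,0.1],"angular":[0,0,0],"jaw":0},
  {"slide":[0.19,0,0.1],"angular":[0,0,0],"jaw":0},
  {"slide":[0.14,0,0.1],"angular":[0,0,0],"jaw":0},
  {"slide":[0.14,0,0.1],"angular":[0,0,0],"jaw":0},
  {"slide":[0,0,0],"angular":[0,0,0],"jaw":0},
])

```text
time_s: 9.43
eef_pos: [511.8, 146.5, 235.9]
tool_rot: [0.765, 0.644, -0.0, -0.0]
ft_force: [-0.2, 0.2, 0.2]
gripper_width: -0.0
gripper_force: 0.0
```

play_rows([
  {"slide":[0,0,-0.5],"angular":[0,0,0],"jaw":0},
  {"slide":[0,0,-1],"angular":[0,0,0],"jaw":0},
  {"slide":[0,0,-1],"angular":[0,0,0],"jaw":0},
  {"slide":[0,0,-1],"angular":[0,0,0],"jaw":0},
  {"slide":[0,-1,0],"angular":[0,0,0],"jaw":0},
  {"slide":[0,-1,0],"angular":[0,0,0],"jaw":0},
  {"slide":[0,-1,0],"angular":[0,0,0],"jaw":0},
  {"slide":[0,-1,0],"angular":[0,0,0],"jaw":0},
  {"slide":[0,-1,0],"angular":[0,0,0],"jaw":0},
  {"slide":[0,0,0],"angular":[0,0,0],"jaw":0},
])

```text
time_s: 10.27
eef_pos: [384.7, 167.1, 323.8]
tool_rot: [0.765, 0.644, -0.002, -0.001]
ft_force: [-0.6, -0.4, -0.3]
gripper_width: -0.001
gripper_force: 0.0
```

```bash
python3 - <<'E'
from h import rep;rep(2)
from rig import viewer,models
import cv2,numpy as np
a=viewer.get_image("top")[140:280,155:370,::-1];b=viewer.get_image("side")[170:280,180:395,::-1]
cv2.imwrite("pics/c4.png",cv2.resize(np.vstack([a,b]),None,fx=2.3,fy=2.3,interpolation=cv2.INTER_CUBIC))
for c in("top","side"):print([(round(d["p"],2),np.round(d["at"]).tolist()) for d in models.place_of(c,"edge_a")])
E
```

```text
t 10.2667 u rel lane 17.2 bx -129.0 tip h 150.8 yaw err deg 0.12 down [-0.005 -0.001 -1.   ] jaw -0.0006508775126362758 F [-0.6 -0.4 -0.3]
[(0.81, [510.0, 166.0, 68.0]), (0.58, [475.0, 456.0, 1.0]), (0.55, [469.0, -94.0, 71.0]), (0.48, [524.0, 219.0, 73.0])]
[(0.69, [526.0, 223.0, 72.0]), (0.59, [496.0, 42.0, 65.0]), (0.49, [514.0, 166.0, 68.0]), (0.4, [532.0, 260.0, 12.0]), (0.35, [582.0, -488.0, 3.0])]
```

View pics/c4.png

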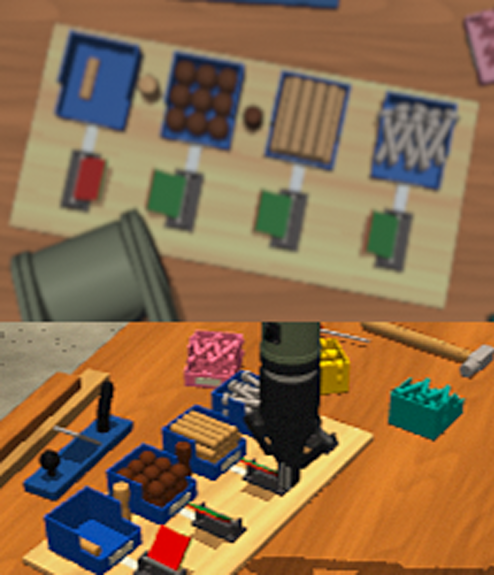

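Both pushed tags are hard over: edge z is about 67 and the offset about 40. The untouched tags sit at about 33 offset and z 72, so roughly 0.72 rad. That is right but with little margin, so I'll press both down to their stops, starting with lane 1 (red).

play_rows([
  {"slide":[0.76,1,0],"angular":[0,0,0],"jaw":0},
  {"slide":[0.76,1,0],"angular":[0,0,0],"jaw":0},
  {"slide":[0.76,1,0],"angular":[0,0,0],"jaw":0},
  {"slide":[0.76,1,0],"angular":[0,0,0],"jaw":0},
  {"slide":[0.76,1,0],"angular":[0,0,0],"jaw":0},
  {"slide":[0,0,0],"angular":[0,0,0],"jaw":0},
  {"slide":[0,0,0.8],"angular":[0,0,0],"jaw":0},
  {"slide":[0,0,0.8],"angular":[0,0,0],"jaw":0},
  {"slide":[0,0,0],"angular":[0,0,0],"jaw":0},
])

```text
time_s: 11.22
eef_pos: [527.7, 238.7, 280.1]
tool_rot: [0.765, 0.643, -0.004, -0.001]
ft_force: [-0.4, -0.6, -0.0]
gripper_width: -0.001
gripper_force: 0.0
```

```bash
python3 -c "
from h import rep;rep(1)"
```

```text
t 11.2167 u rel lane -17.6 bx -0.4 tip h 107.1 yaw err deg -0.0 down [-0.007 -0.003 -1.   ] jaw -0.0014400249792236414 F [-0.4 -0.6 -0. ]
```

play_rows([
  {"slide":[0,0,0.4],"angular":[0,0,0],"jaw":0},
  {"slide":[0,0,0.4],"angular":[0,0,0],"jaw":0},
  {"slide":[0,0,0.3],"angular":[0,0,0],"jaw":0},
  {"slide":[0,0,0.3],"angular":[0,0,0],"jaw":0},
  {"slide":[0,0,0.2],"angular":[0,0,0],"jaw":0},
  {"slide":[0,0,0.12],"angular":[0,0,0],"jaw":0},
  {"slide":[0,0,0],"angular":[0,0,0],"jaw":0},
  {"slide":[0,0,0],"angular":[0,0,0],"jaw":0},
])

```text
time_s: 11.88
eef_pos: [528.3, 239.7, 241.4]
tool_rot: [0.765, 0.644, 0.0, 0.0]
ft_force: [-0.6, 0.1, -1.0]
gripper_width: 0.002
gripper_force: 0.0
```

```bash
python3 -c "
from h import rep;rep(1)"
```

```text
t 11.8833 u rel lane -16.5 bx -0.0 tip h 68.4 yaw err deg 0.05 down [ 0.  0. -1.] jaw 0.001839098901172551 F [-0.6  0.1 -1. ]
```

play_rows([
  {"slide":[-0.08,0,0.12],"angular":[0,0,0],"jaw":0},
  {"slide":[0,0,0.12],"angular":[0,0,0],"jaw":0},
  {"slide":[0,0,0],"angular":[0,0,0],"jaw":0},
  {"slide":[0,0,0],"angular":[0,0,0],"jaw":0},
])

```text
time_s: 12.22
eef_pos: [527.8, 237.6, 235.2]
tool_rot: [0.765, 0.644, 0.0, -0.0]
ft_force: [0.3, 0.2, -0.7]
gripper_width: -0.002
gripper_force: 0.0
```

play_rows([
  {"slide":[0,0,-0.5],"angular":[0,0,0],"jaw":0},
  {"slide":[0,0,-0.8],"angular":[0,0,0],"jaw":0},
  {"slide":[0,0,-0.8],"angular":[0,0,0],"jaw":0},
  {"slide":[-1,0,0],"angular":[0,0,0],"jaw":0},
  {"slide":[-1,0,0],"angular":[0,0,0],"jaw":0},
  {"slide":[-1,0,0],"angular":[0,0,0],"jaw":0},
  {"slide":[-1,0,0],"angular":[0,0,0],"jaw":0},
  {"slide":[-1,0,0],"angular":[0,0,0],"jaw":0},
  {"slide":[-1,0,0],"angular":[0,0,0],"jaw":0},
  {"slide":[-1,0,0],"angular":[0,0,0],"jaw":0},
])

```text
time_s: 13.05
eef_pos: [497.4, 64.1, 287.8]
tool_rot: [0.765, 0.644, 0.0, 0.0]
ft_force: [0.2, -0.1, 0.1]
gripper_width: 0.001
gripper_force: 0.0
```

play_rows([
  {"slide":[-1,0,0],"angular":[0,0,0],"jaw":0},
  {"slide":[-1,0,0],"angular":[0,0,0],"jaw":0},
  {"slide":[-1,0,0],"angular":[0,0,0],"jaw":0},
  {"slide":[-1,0,0],"angular":[0,0,0],"jaw":0},
  {"slide":[-1,0,0],"angular":[0,0,0],"jaw":0},
  {"slide":[-1,0,0],"angular":[0,0,0],"jaw":0},
  {"slide":[-1,0,0],"angular":[0,0,0],"jaw":0},
  {"slide":[0,0,0],"angular":[0,0,0],"jaw":0},
  {"slide":[0,0,0],"angular":[0,0,0],"jaw":0},
])

```text
time_s: 13.8
eef_pos: [467.7, -108.0, 287.8]
tool_rot: [0.766, 0.643, 0.0, -0.0]
ft_force: [0.0, -0.2, 0.5]
gripper_width: 0.002
gripper_force: 0.0
```

```bash
python3 -c "
from h import rep;rep(4)"
```

```text
t 13.8 u rel lane 20.5 bx 0.1 tip h 114.8 yaw err deg -0.1 down [ 0.  0. -1.] jaw 0.0016646311705185643 F [ 0.  -0.2  0.5]
```

play_rows([
  {"slide":[-0.1,0,0.5],"angular":[0,0,0],"jaw":0},
  {"slide":[0,0,0.5],"angular":[0,0,0],"jaw":0},
  {"slide":[0,0,0.4],"angular":[0,0,0],"jaw":0},
  {"slide":[0,0,0.3],"angular":[0,0,0],"jaw":0},
  {"slide":[0,0,0.2],"angular":[0,0,0],"jaw":0},
  {"slide":[0,0,0.16],"angular":[0,0,0],"jaw":0},
  {"slide":[0,0,0],"angular":[0,0,0],"jaw":0},
  {"slide":[0,0,0],"angular":[0,0,0],"jaw":0},
])

```text
time_s: 14.47
eef_pos: [467.7, -109.5, 236.3]
tool_rot: [0.765, 0.644, 0.0, 0.0]
ft_force: [0.5, 0.0, -0.1]
gripper_width: 0.003
gripper_force: 0.0
```

play_rows([
  {"slide":[0,0,-0.5],"angular":[0,0,0],"jaw":0},
  {"slide":[0,0,-1],"angular":[0,0,0],"jaw":0},
  {"slide":[0,0,-1],"angular":[0,0,0],"jaw":0},
  {"slide":[0,0,-1],"angular":[0,0,0],"jaw":0},
  {"slide":[0,-1,0],"angular":[0,0,0],"jaw":0},
  {"slide":[0,-1,0],"angular":[0,0,0],"jaw":0},
  {"slide":[0,-1,0],"angular":[0,0,0],"jaw":0},
  {"slide":[0,-1,0],"angular":[0,0,0],"jaw":0},
  {"slide":[0,0,0],"angular":[0,0,0],"jaw":0},
  {"slide":[0,0,0],"angular":[0,0,0],"jaw":0},
])

```text
time_s: 15.3
eef_pos: [368.1, -92.3, 324.4]
tool_rot: [0.765, 0.644, 0.001, 0.001]
ft_force: [0.4, -0.3, -0.2]
gripper_width: 0.006
gripper_force: 0.0
```

```bash
python3 - <<'E'
from h import rep;rep(4)
from rig import viewer,models
import cv2,numpy as np
a=viewer.get_image("top")[140:280,155:370,::-1];b=viewer.get_image("side")[170:280,180:395,::-1]
cv2.imwrite("pics/c5.png",cv2.resize(np.vstack([a,b]),None,fx=2.3,fy=2.3,interpolation=cv2.INTER_CUBIC))
for c in("top","side"):print([(round(d["p"],2),np.round(d["at"]).tolist()) for d in models.place_of(c,"edge_a")])
E
```

```text
t 15.3 u rel lane 18.8 bx -100.7 tip h 151.4 yaw err deg 0.03 down [ 0.002 -0.    -1.   ] jaw 0.006195200669708711 F [ 0.4 -0.3 -0.2]
[(0.8, [511.0, 165.0, 67.0]), (0.78, [520.0, 218.0, 67.0]), (0.75, [471.0, -91.0, 70.0]), (0.72, [489.0, 40.0, 68.0])]
[(0.6, [525.0, 220.0, 70.0]), (0.57, [493.0, 38.0, 62.0]), (0.44, [470.0, -89.0, 69.0]), (0.37, [513.0, 169.0, 67.0])]
```

View pics/c5.png

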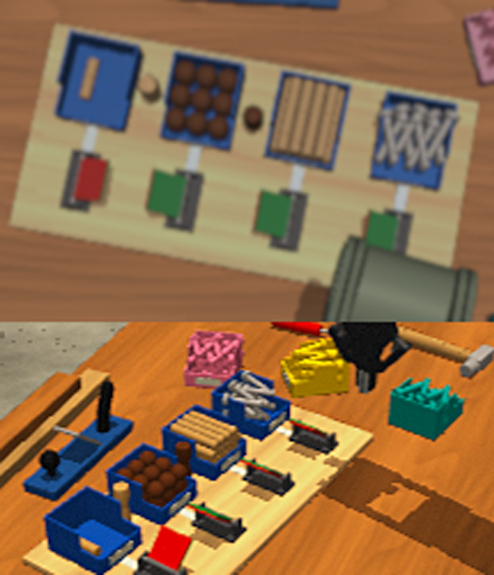

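The top crop shows red for the empty bin at (90,180) and green for knobs (167,193), dowels (273,213) and bolts (382,230). All the edges are about 67–70 high, so every tag is well over. The bins haven't moved and the arm is clear.

```bash
python3 -c "
from rig import arm;print(arm.close_job())"
```

```text
the job is handed in; nothing more can be done
None
```

The job is handed in: the knobs, dowels and bolts tags lean green side up, the nearly empty bin's tag leans red side up, and no bins or bystanders were seen to move; no verdict was shown.

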